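Set the scope clamp cap on a keyhole-surgery trainer

ROBOT

A 7-joint arm with a two-finger parallel gripper is mounted at the origin on the work surface. World frame = base frame: x ahead of the robot, y to its left, z up, the work surface at z = 0. Lengths are in m, angles in rad, forces in N, time in s.
With the tool pointing down it reaches from about 0.4 to 0.85 m from the base axis. Payload 10.4 kg.
Tool frame: the origin (TCP) lies at the very end of the fingers, on their centre line; the grasp point (between the pads) lies 19 mm behind it; x points along the fingers, z is the direction in which the jaws open and shut, and the axes are right-handed (so a half turn about x gives the same grasp; the last joint's range is limited). The gripper opens to 85 mm and grips with 20 to 120 N. Pads are 22 mm wide; open, the fingers measure 114 mm over their backs; the gripper's body (76 mm by 85 mm) begins 54 mm behind the grasp point. The pads swing forward as they close: fully open they stand 13 mm farther back than shut.
Start: joints at [1.128, 0.332, -0.065, 1.46, 0.022, 1.35, -0.088], TCP at [0.255, -0.571, 0.231] pointing down, gripper open.
Joint ranges: [-2.6, 2.6], [-0.5, 2.12], [-1.47, 1.34], [0.16, 2.42], [-1.27, 4.41], [0.06, 2.06], [-2.6, 2.6]. Speed limits (rad/s): [2.22, 2.22, 2.79, 2.79, 3.14, 3.14, 3.14].

INTERFACE

Orientations are given as a unit quaternion [x, y, z, w].
In Python, from workcell import telemetry, viewer, manip, spot_in, mark_of gives the robot as it stands. The module is installed in compiled form; this text tells all that it offers.
- The arm moves only by the shell command python3 -m crank 'ROWS' [FORCE]. ROWS is JSON, a list of rows, each a list of 3 entries, a list of its own where there are three numbers: the closure, from 0 (fully open) to 1 (shut), then the shift along the world's x, y, z in cm, then the turn, a rotation vector about the world's x, y, z in rad. A call has 1 to 12 rows; each row shifts and turns the commanded pose from where the row before left it; what a row does not reach is not made up. A row lasts 1/12 s, in which the tool goes at most 41.7 mm and 7.16 degrees, less where a joint would pass 70% of its speed; a pose out of reach is approached as far as the arm can. A call with a gripper value outside its range is refused whole. The fingers move at their own pace and stop on an object; FORCE is the grip in N (left out, the last holds). Time passes only in rows, so rows that do not move let the fingers close. It gives the time, the measured TCP pose, the force and the opening at its end, in the units of the state.
- telemetry.get_obs(): the state, without advancing time (a new reading comes with each control period).
- viewer.camera(name): name is "scene" or "top"; returns a dict with "frame" (384x512x3 uint8, red, green, blue), "intrinsics" (3x3 intrinsics, pixels), "cam_to_world" (4x4, takes a point from camera to world coordinates). Camera axes: x right, y up, looking along -z (the intrinsics and any distortion apply to the point x, -y, -z); pixel columns grow to the right and rows downward; lengths in m; the calibration is good to about 2 mm. A picture is of the moment at which its call begins. There is no depth.
- manip.hand_in(): hands the job in, once; it reports no verdict.
Trained networks look in a picture, given as the dict that the camera call returned (one of the last four; its "shot" number tells which), for a name from the list of things; names that differ only in an ending like _2 or _b are one class to them, and where a whole thing is asked for, a point or a joint stands for the part that bears it (a point fixed in the world has none). Each returns a list of dicts, best first, with "conf" (0 to 1); they miss things now and then, are a little off and sometimes report something else, mostly with a low value. They report only what shows in the picture. A call takes as long as a camera call.
- spot_in(thing, picture): "location" ([x, y, z] in m, in the coordinates of the camera as it stood for that picture, good to about 4 mm: the middle of the surface that is visible of it).
- mark_of(thing, picture): "location" ([x, y, z] in m, in the coordinates of the camera as it stood for that picture, good to about 4 mm: a listed point, or the origin of a listed thing).
The state is a dict: "clock": time; "joint_pos": joint angles; "joint_velocities": joint speeds; "tau": joint torques, N m; "position": TCP position; "ee_rot": TCP orientation; "ft_force": force on the tool from outside, world axes, zero at the start; "torque": the same for the moment, N m; "grip_width": opening from 0.0 (shut) to 1.0 (fully open).
Only numpy, scipy, OpenCV 4.12 (cv2) and the standard library are available. Lean on these libraries where they do the work, as an engineer would, in place of code of your own. Each camera call takes 0.05 s, during which the arm holds its last target. There are 200 camera calls.

TASK

On top of the white practice trainer stand two black knurled screw caps. Screw the wider one down, clockwise seen from above, until it bottoms out, then back it off a quarter turn so that a scope tube could still slide through it, and finish while still gripping that cap there. Leave the narrower cap and the other things on the bench alone.

Things in the scene. Friction and masses are not known exactly. Their poses are not given: they have to be found in the camera images.
- trainer: the white box-shaped trainer, fixed to the bench: 260 x 360 mm (its x, y) and 170 mm high with a flat top (foot rim 290 x 390 mm, 12 mm high). Origin at the centre of its underside, z up. The two ports stand on its top, about 75 mm to either side of the middle; which is on which side varies
- clamp_cap_mid (a point): on the upright axis of the wider cap, halfway up it; x axis along the short raised metal rib on its top, turning with it. The cap: round, knurled, black, 46 mm across where gripped (ribs 1 mm more to the eye), 30 mm high. Screwed fully down it meets its collar and this point is 39 mm above the trainer's top, 209 mm above the bench; it starts 1.5 to 3.5 mm higher
- clamp_cap (a joint): turn of the wider cap in rad; grows as it is screwed down (clockwise seen from above) and sinks 0.8 mm per rad (5 mm a turn). Bottoms out hard at 4.70; can be unscrewed to -1.6; starts between 0.3 and 2.7. Turning takes about 0.08 N m; it stays where it is left
- small_cap_mid (a point): a point of the narrower cap, not to be touched: same build, 30 mm across (32 mm over the ribs to the eye) and 30 mm high, point on its axis halfway up its height, 130 to 185 mm from the wider cap
- small_cap (a joint): turn of the narrower cap in rad, 0 at the start; must not be turned
- grasper: bystander: a loose keyhole grasper with white ring handles and a dark 8 mm shaft, 290 mm long along its x (shaft to +x), about 18 mm high, lying on the bench; origin on the bench under its shaft's rear part
- mug: bystander: a loose white mug, 76 mm across and 90 mm high, handle at its +y; origin under its centre
- piece_tray: bystander: a loose aluminium tray 100 x 80 x 22 mm with four black practice pieces fixed in it; origin under its centre
- clamp_port: the fixed port that carries the wider cap: a metal collar 36 mm across and 24 mm high on a grey disc 70 mm across, 4 mm thick. Origin on the trainer's top, on the cap's axis, 170 mm above the bench

How it is judged:
By the outcome, as a careful person would: the job done as asked, in the order asked, and still so for the second after the job is handed in, while the arm keeps its last pose, push and grip.
It also fails if it takes over 56 s, if anything falls off the work surface, if the arm or the gripper's body presses on something with over 40 N, if the wrist force passes 120 N, or if a joint passes its speed limit or range.

## Working session

There is one attempt and no reset: what is moved stays moved. The work goes in short steps, Python scripts to look and compute and a shell command to move; the robot and the scene stay as the last step left them, time stands still between calls to the robot, and variables do not carry over. Pictures are saved under pics/ and viewed, about 8 in all and at most 12, crops included, and the job is handed in when it is done.

```bash
mkdir -p pics; cat > h.py <<'E'
import numpy as np, cv2
from workcell import telemetry, viewer, manip, spot_in, mark_of
def w(p,loc):
    T=np.array(p["cam_to_world"]); return (T@np.r_[loc,1])[:3]
def find(name,p,fn=mark_of):
    return [(round(d["conf"],2),w(p,d["location"]).round(4).tolist()) for d in fn(name,p)[:3]]
def save(p,f): cv2.imwrite(f,cv2.cvtColor(p["frame"],cv2.COLOR_RGB2BGR))
def pix(p,X):
    T=np.linalg.inv(np.array(p["cam_to_world"])); c=(T@np.r_[X,1])[:3]; c=np.array([c[0],-c[1],-c[2]])
    q=np.array(p["intrinsics"])@c; return q[:2]/q[2]
E
python3 - <<'E'
from h import *
o=telemetry.get_obs(); print({k:np.round(o[k],3).tolist() for k in o})
for c in("scene","top"):
    p=viewer.camera(c); save(p,f"pics/{c}0.png"); print(c, np.round(p["cam_to_world"],3).tolist(), [k for k in p])
    for n in("clamp_cap_mid","small_cap_mid","trainer","clamp_port","mug","grasper","piece_tray"): print(n,find(n,p))
E
```

```text
{'clock': 0.0, 'joint_pos': [1.128, 0.333, -0.065, 1.461, 0.022, 1.35, -0.089], 'joint_velocities': [-0.0, 0.001, 0.001, -0.001, 0.001, -0.001, 0.0], 'tau': [0.0, -62.545, 0.049, -39.161, 0.016, 0.01, -0.0], 'position': [0.255, -0.57, 0.231], 'ee_rot': [0.385, 0.594, -0.385, 0.593], 'ft_force': [-0.588, -0.28, 0.037], 'torque': [0.006, 0.011, -0.022], 'grip_width': 0.998}
scene [[0.622, -0.49, 0.611, 1.195], [0.783, 0.375, -0.496, -0.574], [0.014, 0.787, 0.616, 0.867], [0.0, 0.0, 0.0, 1.0]] ['frame', 'intrinsics', 'cam_to_world', 'shot']
clamp_cap_mid [(0.81, [0.5732, -0.0321, 0.2082])]
small_cap_mid [(0.67, [0.5914, 0.1106, 0.2152])]
trainer [(0.19, [0.5736, -0.0276, 0.1705])]
clamp_port [(0.63, [0.5757, -0.0295, 0.1732])]
mug [(0.96, [0.4301, 0.412, 0.0001])]
grasper [(0.57, [0.5567, -0.4199, 0.0028])]
piece_tray [(0.55, [0.5618, 0.384, 0.0013])]
top [[0.021, 0.983, -0.181, 0.305], [-1.0, 0.022, 0.005, -0.011], [0.009, 0.181, 0.983, 1.179], [0.0, 0.0, 0.0, 1.0]] ['frame', 'intrinsics', 'cam_to_world', 'shot']
clamp_cap_mid [(0.53, [0.5724, -0.032, 0.2092])]
small_cap_mid [(0.58, [0.5899, 0.1125, 0.2098])]
trainer []
clamp_port [(0.96, [0.5767, -0.0353, 0.1711])]
mug [(0.57, [0.4289, 0.4097, -0.0004])]
grasper [(0.92, [0.5543, -0.4228, 0.0021])]
piece_tray [(0.68, [0.5594, 0.3852, 0.0004])]
```

View pics/scene0.png

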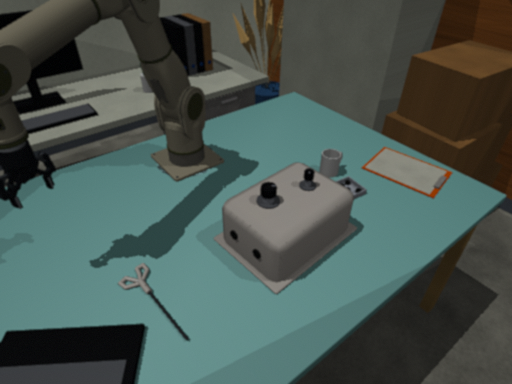

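View pics/top0.png

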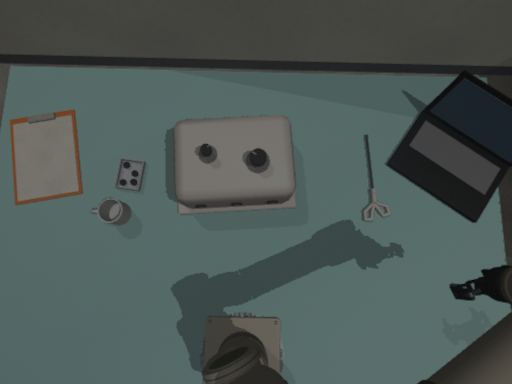

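```bash
python3 - <<'E'
from h import *
p=viewer.camera("top"); print(pix(p,[.5724,-.032,.2265]),pix(p,[.59,.112,.225]))
f=p["frame"]; u,v=pix(p,[.5724,-.032,.2265]).astype(int)
cv2.imwrite("pics/crop0.png",cv2.cvtColor(cv2.resize(f[v-40:v+40,u-70:u+50],None,fx=6,fy=6,interpolation=cv2.INTER_CUBIC),cv2.COLOR_RGB2BGR))
from scipy.spatial.transform import Rotation as R
print(R.from_quat(telemetry.get_obs()["ee_rot"]).as_matrix().round(3))
E
```

```text
[256.77756576 155.48855247] [204.71230518 148.28344479]
[[ 0.     0.913  0.408]
 [-0.     0.408 -0.913]
 [-1.     0.     0.   ]]
```

View pics/crop0.png

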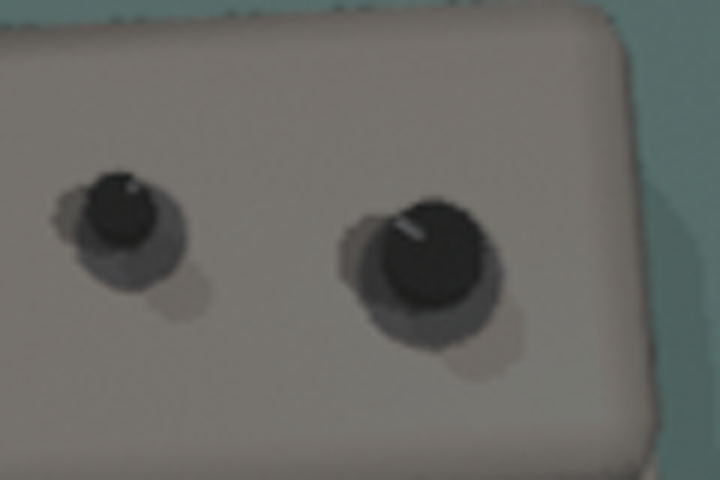

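The scene picture shows the wide cap at about (268,190) and the narrow one at about (308,175). In the top crop the wide cap's top is centred near full-frame pixel (257.8,156.8), with its rib pointing up-left. The networks agree, putting it at roughly x 0.571, y -0.034. Next I lift and move over it.

```bash
python3 -m crank '[[0,[0,0,4],[0,0,0]],[0,[0,0,4],[0,0,0]],[0,[0,0,4],[0,0,0]],[0,[1.86,3.16,0],[0,0,0]],[0,[1.86,3.16,0],[0,0,0]],[0,[1.86,3.16,0],[0,0,0]],[0,[1.86,3.16,0],[0,0,0]],[0,[1.86,3.16,0],[0,0,0]],[0,[1.86,3.16,0],[0,0,0]],[0,[1.86,3.16,0],[0,0,0]],[0,[1.86,3.16,0],[0,0,0]],[0,[1.86,3.16,0],[0,0,0]]]' 80
python3 -m crank '[[0,[1.86,3.16,0],[0,0,0]],[0,[1.86,3.16,0],[0,0,0]],[0,[1.86,3.16,0],[0,0,0]],[0,[1.86,3.16,0],[0,0,0]],[0,[1.86,3.16,0],[0,0,0]],[0,[1.86,3.16,0],[0,0,0]],[0,[0,0,0],[0,0,0]],[0,[0,0,0],[0,0,0]],[0,[0,0,0],[0,0,0.12]],[0,[0,0,0],[0,0,0.12]],[0,[0,0,0],[0,0,0]]]'
python3 -c "
from h import *
print(telemetry.get_obs()['joint_pos'])"
```

```text
clock: 1.85
position: [0.4227, -0.2846, 0.3516]
ee_rot: [0.385, 0.593, -0.385, 0.593]
ft_force: [1.0, -0.8, -0.4]
grip_width: 1.0
clock: 2.77
position: [0.5334, -0.0981, 0.3514]
ee_rot: [0.31, 0.636, -0.31, 0.636]
ft_force: [-0.2, -1.5, -0.6]
grip_width: 1.0
[ 0.54932877  0.14767797 -0.51011491  1.45343309  0.07248986  1.55907501
 -0.86407303]
```

```bash
python3 -m crank '[[0,[1.9,3.2,0],[0,0,0.12]],[0,[1.86,3.2,0],[0,0,0.12]],[0,[0,0,0],[0,0,0.12]],[0,[0,0,0],[0,0,0.12]],[0,[0,0,0],[0,0,0.12]],[0,[0,0,0],[0,0,0.12]],[0,[0,0,0],[0,0,0.12]],[0,[0,0,0],[0,0,0.12]],[0,[0,0,0],[0,0,0.12]],[0,[0,0,0],[0,0,0.12]],[0,[0,0,0],[0,0,0.12]],[0,[0,0,0],[0,0,0.12]]]'
python3 -m crank '[[0,[0,0,0],[0,0,0.12]],[0,[0,0,0],[0,0,0.12]],[0,[0,0,0],[0,0,0.12]],[0,[0,0,0],[0,0,0.12]],[0,[0,0,0],[0,0,0.12]],[0,[0,0,0],[0,0,0.12]],[0,[0,0,0],[0,0,0.12]],[0,[0,0,0],[0,0,0.12]],[0,[0,0,0],[0,0,0.12]],[0,[0,0,0],[0,0,0.12]],[0,[0,0,0],[0,0,0.12]],[0,[0,0,0],[0,0,0.12]]]'
cat > s.py <<'E'
from h import *
from scipy.spatial.transform import Rotation as R
o=telemetry.get_obs(); z=R.from_quat(o["ee_rot"]).as_matrix()
print("t",o["clock"],"pos",np.round(o["position"],4),"yaw %.4f"%np.arctan2(z[1,2],z[0,2]),"xaxis",z[:,0].round(3),"q",np.round(o["joint_pos"],2),"F",np.round(o["ft_force"],1),"M",np.round(o["torque"],2),"tau7 %.2f"%o["tau"][6],"w %.3f"%o["grip_width"])
E
python3 s.py; python3 - <<'E'
from h import *
p=viewer.camera("scene"); save(p,"pics/s1.png"); print(find("clamp_cap_mid",p),find("small_cap_mid",p))
p=viewer.camera("top"); print(find("clamp_cap_mid",p),find("clamp_port",p))
E
```

```text
clock: 3.77
position: [0.5712, -0.034, 0.3514]
ee_rot: [-0.185, 0.683, 0.184, 0.683]
ft_force: [0.3, -0.7, 0.2]
grip_width: 1.0
clock: 4.77
position: [0.5712, -0.034, 0.3513]
ee_rot: [0.589, -0.392, -0.589, -0.391]
ft_force: [0.9, -0.3, 0.5]
grip_width: 1.0
t 4.7667 pos [ 0.5712 -0.034   0.3513] yaw 1.9686 xaxis [-0.    -0.001 -1.   ] q [ 0.7   0.29 -0.9   1.36  0.23  1.6   1.79] F [ 0.9 -0.3  0.5] M [ 0.03 -0.04 -0.  ] tau7 -2.90 w 1.000
[(0.54, [0.5723, -0.0343, 0.2086])] [(0.64, [0.5866, 0.1147, 0.2112])]
[] [(0.54, [0.5765, -0.0351, 0.1701])]
```

```bash
python3 -m crank '[[0,[0,0,0],[0,0,0.12]],[0,[0,0,0],[0,0,0.12]],[0,[0,0,0],[0,0,0.12]],[0,[0,0,0],[0,0,0.12]],[0,[0,0,-3],[0,0,0.06]],[0,[0,0,-3],[0,0,0]],[0,[0,0,-3],[0,0,0]],[0,[0,0,-3],[0,0,0]],[0,[0,0,-2],[0,0,0]],[0,[0,0,-1],[0,0,0]],[0,[0,0,-1],[0,0,0]],[0,[0,0,0],[0,0,0]]]'
python3 s.py; python3 - <<'E'
from h import *
p=viewer.camera("scene")
u,v=pix(p,[.571,-.034,.22]).astype(int)
cv2.imwrite("pics/crop1.png",cv2.cvtColor(cv2.resize(p["frame"][v-50:v+40,u-60:u+60],None,fx=6,fy=6,interpolation=cv2.INTER_CUBIC),cv2.COLOR_RGB2BGR))
E
```

```text
clock: 6.07
position: [0.571, -0.0329, 0.1903]
ee_rot: [-0.671, 0.221, 0.672, 0.22]
ft_force: [-0.7, 0.7, -0.4]
grip_width: 1.0
t 6.0667 pos [ 0.571  -0.0329  0.1903] yaw 2.5076 xaxis [-0.001  0.    -1.   ] q [ 0.75  0.39 -0.96  1.62  0.33  1.3   2.24] F [-0.7  0.7 -0.4] M [-0.03  0.01  0.01] tau7 -0.17 w 1.000
```

View pics/crop1.png

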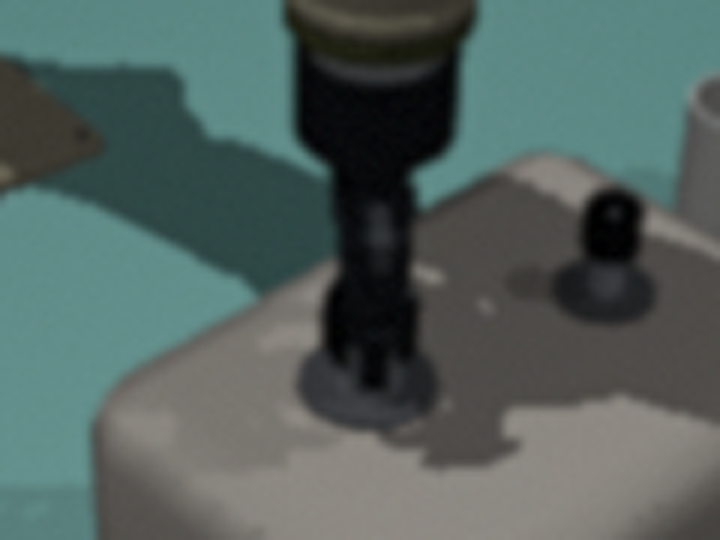

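Seen at about (372,340) in the crop, the fingers straddle the wide cap and clear the disc. The narrow cap is untouched. Closing now.

```bash
python3 -m crank '[[0.3,[0,0,0],[0,0,0]],[0.4,[0,0,0],[0,0,0]],[0.5,[0,0,0],[0,0,0]],[0.6,[0,0,0],[0,0,0]],[0.7,[0,0,0],[0,0,0]],[0.8,[0,0,0],[0,0,0]],[0.8,[0,0,0],[0,0,0]],[0.8,[0,0,0],[0,0,0]]]' 60
python3 s.py
```

```text
clock: 6.78
position: [0.5734, -0.0338, 0.1933]
ee_rot: [0.674, -0.22, -0.67, -0.221]
ft_force: [5.8, -3.3, 5.4]
grip_width: 0.526
t 6.7833 pos [ 0.5734 -0.0338  0.1933] yaw 2.5076 xaxis [ 0.005 -0.001 -1.   ] q [ 0.75  0.39 -0.96  1.62  0.33  1.3   2.25] F [ 5.8 -3.3  5.4] M [-0.66 -0.97  0.03] tau7 -0.05 w 0.526
```

```bash
python3 -m crank '[[0.8,[0.1,-0.05,0.1],[0,0,0]],[0.8,[0.1,-0.05,0.1],[0,0,0]],[0.8,[0,0,0],[0,0,0]],[0.8,[0,0,0],[0,0,0]]]' 
python3 s.py
python3 -m crank '[[0.8,[0,0,-0.01],[0,0,-0.12]],[0.8,[0,0,-0.01],[0,0,-0.12]],[0.8,[0,0,-0.01],[0,0,-0.12]],[0.8,[0,0,-0.01],[0,0,-0.12]],[0.8,[0,0,0],[0,0,0]]]' 
python3 s.py
```

```text
clock: 7.12
position: [0.5734, -0.0338, 0.1934]
ee_rot: [-0.672, 0.22, 0.672, 0.22]
ft_force: [1.0, -0.9, -0.4]
grip_width: 0.524
t 7.1167 pos [ 0.5734 -0.0338  0.1934] yaw 2.5089 xaxis [-0. -0. -1.] q [ 0.75  0.4  -0.96  1.61  0.33  1.31  2.25] F [ 1.  -0.9 -0.4] M [-0.27 -0.35 -0.03] tau7 0.01 w 0.524
clock: 7.53
position: [0.5732, -0.0335, 0.193]
ee_rot: [-0.599, 0.375, 0.6, 0.375]
ft_force: [-0.9, -0.8, -0.7]
grip_width: 0.525
t 7.5333 pos [ 0.5732 -0.0335  0.193 ] yaw 2.0236 xaxis [-0. -0. -1.] q [ 0.68  0.37 -0.87  1.62  0.29  1.29  1.79] F [-0.9 -0.8 -0.7] M [-0.02 -0.08 -0.1 ] tau7 -2.55 w 0.525
```

```bash
python3 -m crank '[[0.8,[0,0,-0.01],[0,0,-0.12]],[0.8,[0,0,-0.01],[0,0,-0.12]],[0.8,[0,0,-0.01],[0,0,-0.12]],[0.8,[0,0,-0.01],[0,0,-0.12]],[0.8,[0,0,-0.01],[0,0,-0.12]],[0.8,[0,0,-0.01],[0,0,-0.12]],[0.8,[0,0,-0.01],[0,0,-0.12]],[0.8,[0,0,-0.01],[0,0,-0.12]],[0.8,[0,0,-0.01],[0,0,-0.12]],[0.8,[0,0,-0.01],[0,0,-0.12]],[0.8,[0,0,-0.01],[0,0,-0.12]],[0.8,[0,0,0],[0,0,0]]]' 
python3 s.py
python3 - <<'E'
from h import *
for c in("scene","top"): p=viewer.camera(c); print(find("clamp_cap_mid",p))
u,v=pix(p,[.573,-.034,.22]).astype(int)
cv2.imwrite("pics/crop2.png",cv2.cvtColor(cv2.resize(p["frame"][v-30:v+30,u-40:u+40],None,fx=8,fy=8,interpolation=cv2.INTER_CUBIC),cv2.COLOR_RGB2BGR))
E
```

```text
clock: 8.53
position: [0.5734, -0.0324, 0.192]
ee_rot: [-0.245, 0.663, 0.246, 0.663]
ft_force: [0.8, 3.4, -0.0]
grip_width: 0.522
t 8.5333 pos [ 0.5734 -0.0324  0.192 ] yaw 0.7085 xaxis [ 0.     0.001 -1.   ] q [ 0.53  0.32 -0.66  1.62  0.2   1.27  0.54] F [ 0.8  3.4 -0. ] M [ 0.78 -0.23 -0.07] tau7 -2.64 w 0.522
[(0.77, [0.5735, -0.0361, 0.2056])]
[]
```

View pics/crop2.png

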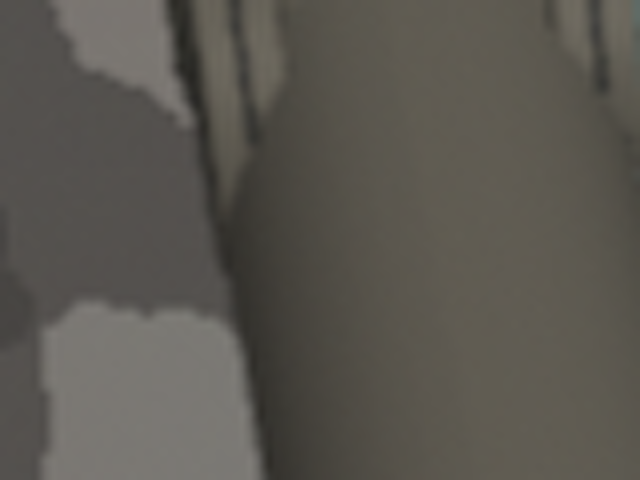

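The top view is blocked by the arm, so I rely on torque, yaw and sink. The sink of 1.4 mm over 1.80 rad matches the thread. Now smaller steps until it bottoms out.

```bash
python3 -m crank '[[0.8,[0,0.1,-0.01],[0,0,-0.1]],[0.8,[0,0,-0.01],[0,0,-0.1]],[0.8,[0,0,0],[0,0,0]]]' >/dev/null
python3 s.py
python3 -m crank '[[0.8,[0,0,-0.01],[0,0,-0.1]],[0.8,[0,0,-0.01],[0,0,-0.1]],[0.8,[0,0,0],[0,0,0]]]' >/dev/null
python3 s.py
```

```text
t 8.9833 pos [ 0.5736 -0.0323  0.1918] yaw 0.5095 xaxis [ 0.001  0.001 -1.   ] q [ 0.5   0.31 -0.63  1.63  0.19  1.27  0.35] F [2.4 4.4 1. ] M [ 0.76 -0.41 -0.1 ] tau7 -2.11 w 0.523
t 9.2333 pos [ 0.5737 -0.0323  0.1916] yaw 0.3112 xaxis [ 0.001  0.001 -1.   ] q [ 0.48  0.31 -0.61  1.63  0.18  1.26  0.16] F [2.8 3.9 1.2] M [ 0.84 -0.66 -0.09] tau7 -2.13 w 0.525
```

```bash
python3 -m crank '[[0.8,[0,0,-0.01],[0,0,-0.1]],[0.8,[0,0,-0.01],[0,0,-0.1]],[0.8,[0,0,0],[0,0,0]]]' >/dev/null
python3 s.py
```

```text
t 9.4833 pos [ 0.5739 -0.0322  0.1915] yaw 0.1151 xaxis [ 0.001 -0.    -1.   ] q [ 0.46  0.3  -0.58  1.63  0.17  1.26 -0.03] F [4.2 2.7 0.8] M [ 0.53 -0.95  1.89] tau7 -4.35 w 0.522
```

Mz jumped from -0.09 to +1.9 N m between yaw 0.31 and 0.115, which is a hard stop. Next I back off in fine steps to find the yaw where the wind-up vanishes, which gives a reference that doesn't depend on slip.

```bash
f(){ python3 s.py | sed 's/xaxis.*F/F/'; }
python3 -m crank '[[0.8,[0,0,0],[0,0,0]],[0.8,[0,0,0],[0,0,0]]]' >/dev/null; f
python3 -m crank '[[0.8,[0,0,0],[0,0,-0.02]],[0.8,[0,0,0],[0,0,0]]]' 100 >/dev/null; f
python3 -m crank '[[0.8,[0,0,0],[0,0,0.01]],[0.8,[0,0,0],[0,0,0]]]' >/dev/null; f
python3 -m crank '[[0.8,[0,0,0],[0,0,0.01]],[0.8,[0,0,0],[0,0,0]]]' >/dev/null; f
python3 -m crank '[[0.8,[0,0,0],[0,0,0.01]],[0.8,[0,0,0],[0,0,0]]]' >/dev/null; f
python3 -m crank '[[0.8,[0,0,0],[0,0,0.01]],[0.8,[0,0,0],[0,0,0]]]' >/dev/null; f
```

```text
t 9.65 pos [ 0.5739 -0.0322  0.1915] yaw 0.1210 F [4.3 2.8 0.3] M [ 0.69 -0.91  1.84] tau7 -1.84 w 0.523
t 9.8167 pos [ 0.5739 -0.0322  0.1917] yaw 0.0975 F [4.3 2.7 1.4] M [ 0.65 -0.92  2.46] tau7 -2.66 w 0.510
t 9.9833 pos [ 0.5739 -0.0322  0.1917] yaw 0.1086 F [4.1 3.1 2. ] M [ 0.72 -0.87  2.13] tau7 -1.95 w 0.508
t 10.15 pos [ 0.5739 -0.0322  0.1917] yaw 0.1182 F [3.2 4.2 2.4] M [ 0.71 -0.86  1.89] tau7 -1.72 w 0.517
t 10.3167 pos [ 0.5739 -0.0322  0.1917] yaw 0.1279 F [4.7 2.9 2.5] M [ 0.81 -0.82  1.75] tau7 -1.50 w 0.512
t 10.4833 pos [ 0.5739 -0.0322  0.1917] yaw 0.1376 F [4.1 4.5 2.9] M [ 0.78 -0.88  1.47] tau7 -1.28 w 0.512
```

```bash
f(){ python3 s.py | sed 's/xaxis.*F/F/'; }
python3 -m crank '[[0.8,[0,0,0],[0,0,0.03]],[0.8,[0,0,0],[0,0,0]]]' >/dev/null; f
python3 -m crank '[[0.8,[0,0,0],[0,0,0.02]],[0.8,[0,0,0],[0,0,0]]]' >/dev/null; f
python3 -m crank '[[0.8,[0,0,0],[0,0,0.02]],[0.8,[0,0,0],[0,0,0]]]' >/dev/null; f
python3 -m crank '[[0.8,[0,0,0],[0,0,0.03]],[0.8,[0,0,0],[0,0,0]]]' >/dev/null; f
```

```text
t 10.65 pos [ 0.5738 -0.0322  0.1917] yaw 0.1677 F [4.1 4.6 2.4] M [ 1.03 -0.77  0.83] tau7 -0.25 w 0.514
t 10.8167 pos [ 0.5738 -0.0322  0.1917] yaw 0.1864 F [3.7 4.9 3.2] M [ 1.01 -0.82  0.38] tau7 0.02 w 0.514
t 10.9833 pos [ 0.5738 -0.0322  0.1917] yaw 0.2057 F [3.6 5.  2.8] M [ 1.08 -0.76  0.03] tau7 0.38 w 0.511
t 11.15 pos [ 0.5738 -0.0322  0.1917] yaw 0.2364 F [1.7 5.9 2.7] M [ 1.01 -0.7   0.03] tau7 0.51 w 0.506
```

The torque vanishes at yaw 0.203, so a quarter turn back is yaw 1.774.

```bash
f(){ python3 s.py | sed 's/xaxis.*F/F/'; }
python3 -m crank '[[0.8,[0,0,0.01],[0,0,0.12]],[0.8,[0,0,0.01],[0,0,0.12]],[0.8,[0,0,0.01],[0,0,0.12]],[0.8,[0,0,0.01],[0,0,0.12]],[0.8,[0,0,0.01],[0,0,0.12]],[0.8,[0,-0.05,0.01],[0,0,0.12]],[0.8,[0,-0.05,0.01],[0,0,0.12]],[0.8,[0,0,0.01],[0,0,0.12]],[0.8,[0,0,0.01],[0,0,0.12]],[0.8,[0,0,0.01],[0,0,0.12]],[0.8,[0,0,0.01],[0,0,0.12]],[0.8,[0,0,0],[0,0,0]]]' >/dev/null; f
python3 -m crank '[[0.8,[0,0,0.01],[0,0,0.1]],[0.8,[0,0,0.01],[0,0,0.1]],[0.8,[0,0,0],[0,0,0]],[0.8,[0,0,0],[0,0,0]]]' >/dev/null; f
```

```text
t 12.15 pos [ 0.5731 -0.0332  0.1927] yaw 1.5626 F [-1.6  6.4  4.5] M [1.2  0.18 0.06] tau7 2.49 w 0.516
t 12.4833 pos [ 0.5731 -0.0333  0.1929] yaw 1.7544 F [-1.4  4.2  5.7] M [1.11 0.22 0.09] tau7 0.39 w 0.514
```

```bash
python3 -m crank '[[0.8,[0,0,0],[0,0,0.02]],[0.8,[0,0,0],[0,0,0]],[0.8,[0,0,0],[0,0,0]]]' >/dev/null; python3 s.py
python3 - <<'E'
from h import *
p=viewer.camera("scene"); print(find("clamp_cap_mid",p),find("small_cap_mid",p),find("mug",p),find("grasper",p),find("piece_tray",p))
u,v=pix(p,[.573,-.034,.22]).astype(int)
cv2.imwrite("pics/crop3.png",cv2.cvtColor(cv2.resize(p["frame"][v-50:v+40,u-60:u+60],None,fx=6,fy=6,interpolation=cv2.INTER_CUBIC),cv2.COLOR_RGB2BGR))
E
```

```text
t 12.7333 pos [ 0.5731 -0.0333  0.1929] yaw 1.7738 xaxis [-0.001  0.001 -1.   ] q [ 0.65  0.35 -0.82  1.62  0.27  1.29  1.56] F [-0.6  4.4  5.5] M [1.05 0.15 0.01] tau7 0.05 w 0.512
[(0.59, [0.5704, -0.0317, 0.2114]), (0.38, [0.5762, -0.0279, 0.1724])] [(0.51, [0.5902, 0.1095, 0.2137]), (0.23, [0.5567, -0.4185, 0.0009])] [(0.57, [0.4291, 0.4145, -0.0019])] [(0.84, [0.557, -0.4177, 0.0028])] [(0.6, [0.5617, 0.3876, 0.0006])]
```

View pics/crop3.png

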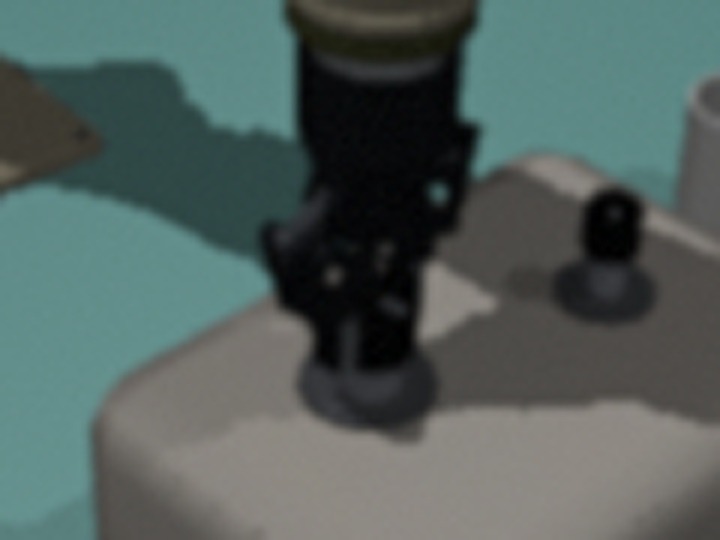

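The fingers still hold the cap. Its rib, seen at (395,308), runs right and down in the image, which is world +x. The net tool turn of -0.735 rad from the starting rib direction (about 45°) predicts that, so the cap did not slip. The narrow cap and the bystanders are where they were.

```bash
python3 -c "
from h import *
print(manip.hand_in())"
```

```text
the job is handed in; nothing more can be done
None
```

I screwed the wider cap clockwise to its hard stop, backed it off a quarter turn, and handed the job in at about 12.8 s with the gripper still holding it at 100 N.

- **Bottoming out:** the turning moment at the wrist jumped from about 0 to 1.9 N m, then 2.5 N m when I pressed a little further. On backing off it fell to zero at yaw 0.203, so I measured the quarter turn from there.
- **Quarter turn:** the final yaw is 1.774, which is 1.571 rad back from that point. The cap rose 1.2 mm, and 1.26 mm was expected.
- **Slip:** the rib's final direction in the picture matches the tool's net turn, so I saw no sign of the cap slipping in the grip.
- **Other things:** the narrower cap, mug, grasper and tray were found within about 5 mm of where they started, which is roughly the networks' accuracy.
- **Limits of the checks:** the arm blocked the top camera during the turn, so the rib check rests on the scene view only. At hand-in the wrist showed a side force of about 4 N and a vertical force of about 5.5 N, with almost no twist. The side and vertical forces come from small misalignment, far below the limits.

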